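# Lay the long sample cylinder in the cradle of the balance

### The arm

A 6-joint arm with a two-finger parallel gripper is mounted at the origin on the work surface. World frame = base frame: x ahead of the robot, y to its left, z up, the work surface at z = 0. Lengths are in m, angles in rad, forces in N, time in s.
With the tool pointing down it reaches from about 0.35 to 0.925 m from the base axis. Payload 6.4 kg.
Tool frame: the origin (TCP) lies between the finger pads; the fingertips stand 19 mm ahead of it and the grasp point (between the pads) is the TCP; z points along the fingers, y is the line along which they close (so a half turn about z gives the same grasp; the last joint's range is limited). The gripper opens to 94 mm and grips with 3 to 60 N. Pads are 16 mm wide; open, the fingers measure 119 mm over their backs; the gripper's body (75 mm by 177 mm) begins 78 mm behind the grasp point.
Start: joints at [1.053, 0.245, 1.558, -0, 1.339, -0.174], TCP at [0.219, 0.612, 0.224] pointing down, gripper open.
Joint ranges: [-3.13, 3.13], [-1.02, 2.26], [0.13, 2.54], [-0.95, 4.09], [0.21, 2.88], [-2.74, 2.74]. Speed limits (rad/s): [2.57, 2.57, 3.14, 3.14, 3.14, 3.14].

### API

Orientations are given as a unit quaternion [w, x, y, z].
In Python, from station import bot, imaging, ticket gives the robot as it stands.
- The arm moves only by the tool move_arm, never from a script. Its argument "motion" is a list of rows, each a list of 5 numbers: the finger opening in cm, from 0 to 9.4, then the shift along the tool's x, y, z in cm, then the turn about the tool's z in degrees. In form: [[gripper, x, y, z, yaw], ...]. A call has exactly 10 rows; each row is the pose to reach, as a shift and turn from the pose commanded when the call began, along the tool's axes at that moment; what a row does not reach only later rows make up. A row lasts 1/10 s, in which the tool goes at most 50 mm and 8.59 degrees, less where a joint would pass 70% of its speed; a pose out of reach is approached as far as the arm can. A call with a gripper value outside its range is refused whole. The fingers move at their own pace and stop on an object; the grip force is fixed at half the most. Time passes only in rows, so rows that repeat a pose let the fingers close, or fill a call up. It gives the time, the measured TCP pose, the force, the opening and the grip force at its end, in the units of the state.
- bot.observe(): the state, without advancing time (a new reading comes with each control period).
- imaging.capture(name): name is "side" or "top"; returns a dict with "frame" (400x640x3 uint8, red, green, blue), "camera_matrix" (3x3 intrinsics, pixels), "camera_from_world" (4x4, takes a point from world to camera coordinates). Camera axes: x right, y down, z forward; pixel columns grow to the right and rows downward; lengths in m; the calibration is good to about 2 mm. A picture is of the moment at which its call begins. There is no depth.
- ticket.job_done(): hands the job in; it is judged then, once.
The state is a dict: "t": time; "joint_positions": joint angles; "dq": joint speeds; "tau": joint torques, N m; "tool_pos": TCP position; "orientation": TCP orientation; "wrist_force": force on the tool from outside, world axes, zero at the start; "moment": the same for the moment, N m; "width": finger opening in m; "gripper_force": force on a finger pad.
Only numpy, scipy, OpenCV 4.12 (cv2) and the standard library are available. Lean on these libraries where they do the work, as an engineer would, in place of code of your own. Each camera call takes 0.05 s, during which the arm holds its last target. There are 200 camera calls.

### The job

Weigh the long steel sample cylinder: pick it up from the bench and lay it on its side in the two-saddle cradle on the balance, lengthwise and centred so that its straight body rests on both saddles (cap to either end), then let go. Set it down, do not drop it, and leave the short cylinder and the jar standing where they are.

Things in the scene. Friction and masses are not known exactly. Their poses are not given: they have to be found in the camera images.
- long_cylinder: Upright steel sample cylinder with black cap, 0.3-0.55 kg. Straight body 36 mm in diameter, 150 mm long, then a shoulder tapering over 12 mm to an 18 mm neck and a cap 24 mm in diameter; 190 mm tall in all. Origin on the axis at the middle of the straight body, 75 mm above the foot; z runs from foot to cap.
- cradle (a point): Fixed beige balance, 260 x 190 mm, pan 59 mm high, carrying two aluminium 90-degree V saddles 116 mm apart (each 12 mm thick, tips 96 mm high, 49 mm across), free between them down to a strip 63 mm high. Point: where the middle of the long cylinder's body lies when seated, midway between the saddles, 100 mm above the bench. y runs level from saddle to saddle, x across (display at -x), z up.
- short_cylinder: Bystander: steel cylinder of the same diameter (36 mm) and the same black cap but only 115 mm tall, standing upright. Origin at the centre of its foot, z up.
- jar: Bystander: squat amber glass jar with a black cap and a paper label, 60 mm in diameter, 85 mm tall. Origin at the centre of its underside, z up.

How it is judged:
By the outcome, as a careful person would: the job done as asked, in the order asked, and still so for the second after the job is handed in, with the robot touching nothing.
It also fails if it takes over 38 s, if anything falls off the work surface, if the arm or the gripper's body presses on something with over 40 N, if the wrist force passes 120 N, or if a joint passes its speed limit or range.

## Working session

There is one attempt and no reset: what is moved stays moved. The work goes in short steps, Python scripts to look and compute and a tool call to move; the robot and the scene stay as the last step left them, time stands still between calls to the robot, and variables do not carry over. Pictures are saved under pics/ and viewed, at most 10 in all, crops included, and the job is handed in when it is done.

Besides the shell and the picture viewer there is one more tool, called after "Call:" in YAML: its name, and indented under it one key for each argument. move_arm: Moves the arm, as the interface text tells. Its arguments: {"type":"object","properties":{"motion":{"type":"array"}},"required":["motion"]}

```bash
mkdir -p pics; cat > h.py <<'E'
import numpy as np, cv2
from station import bot, imaging, ticket
def grab(n, name):
    c=imaging.capture(n); cv2.imwrite(f'pics/{name}.png', c['frame'][:,:,::-1]); return c
def ray(c,u,v):
    T=c['camera_from_world']; R=T[:3,:3]; o=-R.T@T[:3,3]
    d=R.T@np.linalg.inv(c['camera_matrix'])@np.array([u,v,1.]); return o,d/np.linalg.norm(d)
def onz(c,u,v,z):
    o,d=ray(c,u,v); return o+d*(z-o[2])/d[2]
def proj(c,p):
    q=c['camera_from_world']@np.append(p,1); q=c['camera_matrix']@q[:3]; return q[:2]/q[2]
E
python3 - <<'E'
from h import *
np.set_printoptions(precision=4,suppress=True)
for n in('side','top'):
    c=grab(n,n+'0'); np.savez(f'{n}0.npz',**c); print(n,c['camera_matrix'].round(1).tolist(),ray(c,320,200))
s=bot.observe(); print(s['tool_pos'],s['orientation'],s['width'],s['wrist_force'])
E
```

```text
side [[421.7, 0.0, 314.4], [0.0, 421.7, 202.0], [0.0, 0.0, 1.0]] (array([ 0.1473, -0.6285,  0.7887]), array([ 0.3649,  0.652 , -0.6647]))
top [[370.1, 0.0, 315.8], [0.0, 370.1, 196.7], [0.0, 0.0, 1.0]] (array([0.3682, 0.037 , 0.873 ]), array([ 0.1845, -0.0002, -0.9828]))
[0.2189 0.6115 0.2235] [-0.0003  0.1711  0.9853 -0.0008] 0.09423006330989309 [-0.4466  0.3415  0.0426]
```

View pics/side0.png

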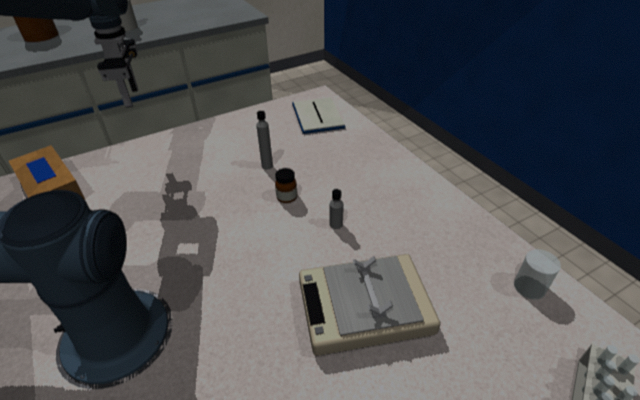

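View pics/top0.png

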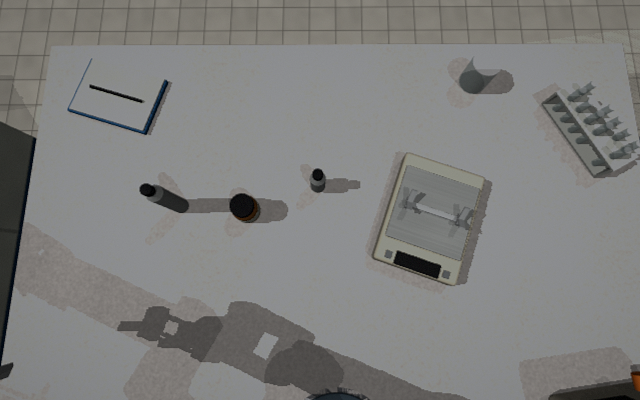

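The side view shows the long cylinder (cap 262,115; foot 267,166), the jar (287,187), the short cylinder (337,210) and the saddles near (367,267) and (377,313). In the top view the long cap is at (149,190) and its foot near (183,207), with the jar at (243,206), the short cap at (318,175) and the saddles near (410,200) and (463,217).

```bash
python3 - <<'E'
from h import *
np.set_printoptions(precision=4,suppress=True)
C={n:dict(np.load(n+'0.npz')) for n in('side','top')}
def dark(n,x0,x1,y0,y1,th=45):
    g=C[n]['frame'].max(2)[y0:y1,x0:x1]; m=(g<th).astype(np.uint8)
    k,l,s,ce=cv2.connectedComponentsWithStats(m); i=1+np.argmax(s[1:,4]); return ce[i]+[x0,y0],s[i]+[x0,y0,0,0,0]
def tri(a,b):
    (o1,d1),(o2,d2)=ray(C['top'],*a),ray(C['side'],*b)
    t=np.linalg.lstsq(np.c_[d1,-d2],o2-o1,rcond=None)[0]; p,q=o1+t[0]*d1,o2+t[1]*d2; return (p+q)/2,np.linalg.norm(p-q)
for nm,a,b in(('long',(130,165,175,205),(250,275,105,123)),('short',(305,330,162,187),(325,348,185,201)),('jar',(225,262,188,226),(272,300,165,182))):
    ca,sa=dark('top',*a);cb,sb=dark('side',*b);print(nm,ca,sa,cb,sb,*tri(ca,cb))
t=C['top']['frame'];s=C['side']['frame']
r=lambda im,x0,x1,y0,y1,k:cv2.resize(im[y0:y1,x0:x1],None,fx=k,fy=k,interpolation=cv2.INTER_CUBIC)
A=np.zeros((600,800,3),np.uint8)
A[:280,:480]=np.clip(r(t,370,490,150,220,4)*1.3,0,255); A[280:600,:]=0
A[280:600,:480]=np.clip(r(s,310,430,250,330,4)*1.3,0,255)
A[:280,480:800]=np.clip(r(t,130,210,165,235,4)*1.3,0,255)
A[280:600,480:680]=np.clip(r(s,240,290,105,185,4)*1.3,0,255)
cv2.imwrite('pics/crop0.png',A[:,:,::-1])
E
```

```text
long [147.5776 190.    ] [140 184  16  13 161] [260.8955 115.806 ] [257 111   8  11  67] [0.519  0.3713 0.1745] 0.0003557207294752899
short [317.44 174.52] [313 169  10  12 100] [336.3293 194.9512] [333 190   8  11  82] [0.5692 0.0423 0.1004] 0.00039368643503536686
jar [243.2173 206.0552] [230 194  30  27 543] [284.5919 175.4529] [275 169  20  13 223] [0.504  0.2043 0.0786] 0.0005562170005500044
```

View pics/crop0.png

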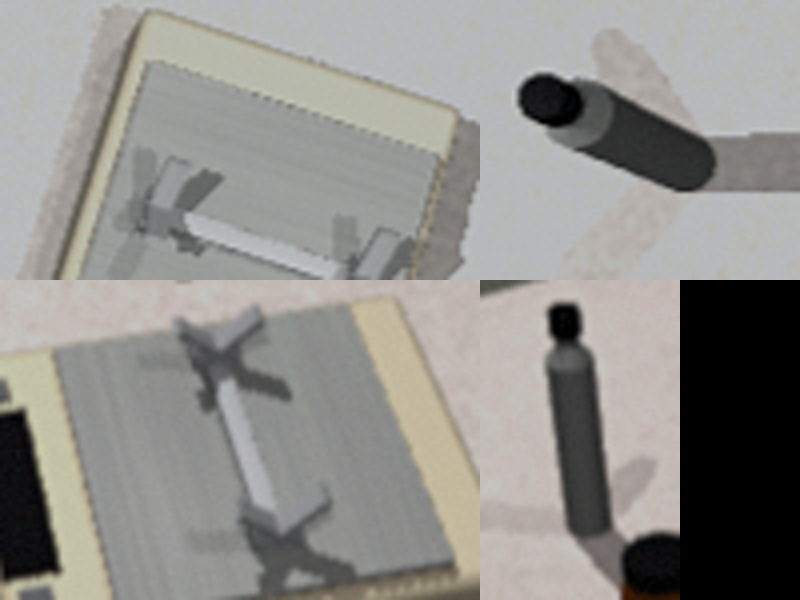

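The crops show the saddles and the bright strip clearly. The long cylinder stands at about (0.519, 0.371), and its cap centre comes out at z = 0.174, which fits. I need a finer look at the saddle tips.

```bash
python3 - <<'E'
from h import *
C={n:dict(np.load(n+'0.npz')) for n in('side','top')}
r=lambda n,x0,x1,y0,y1,k:np.clip(cv2.resize(C[n]['frame'][y0:y1,x0:x1],None,fx=k,fy=k,interpolation=cv2.INTER_CUBIC)*1.4,0,255)
A=np.zeros((600,800,3),np.uint8)
a=r('side',350,400,252,332,7);A[:560,:350]=a   # 350x560
b=r('top',398,480,185,235,5);A[:250,370:780]=b
def strip(n,x0,x1,y0,y1,off,k):
    g=C[n]['frame'][y0:y1,x0:x1].min(2); m=(g>np.percentile(g,95.5)).astype(np.uint8)
    kk,l,s,ce=cv2.connectedComponentsWithStats(m); i=1+np.argmax(s[1:,4])
    rr=cv2.minAreaRect(np.argwhere(l==i)[:,::-1].astype(np.float32)); print(n,s[i],ce[i]+[x0,y0],rr)
    P=cv2.boxPoints(rr)+[x0,y0]; print([onz(C[n],*p,.063).round(4).tolist() for p in P])
    c=onz(C[n],*(ce[i]+[x0,y0]),.063);print(c)
strip('side',355,395,262,315,0,0); strip('top',400,480,190,230,0,0)
cv2.imwrite('pics/crop1.png',A[:,:,::-1])
E
```

```text
side [11 15 12 30 92] [371.32608696 293.05434783] ((16.05000114440918, 29.650001525878906), (30.990318298339844, 3.4785051345825195), 71.56504821777344)
[[0.5033, -0.1818, 0.063], [0.5111, -0.1829, 0.063], [0.4858, -0.2539, 0.063], [0.4786, -0.2527, 0.063]]
[ 0.49276359 -0.22210593  0.063     ]
top [ 17  14  37  16 132] [435.95454545 212.11363636] ((34.69999694824219, 21.399999618530273), (38.263553619384766, 4.110960960388184), 18.43494987487793)
[[0.504, -0.1752, 0.063], [0.5128, -0.1785, 0.063], [0.4858, -0.2568, 0.063], [0.4771, -0.2534, 0.063]]
[ 0.4932768  -0.21878359  0.063     ]
```

View pics/crop1.png

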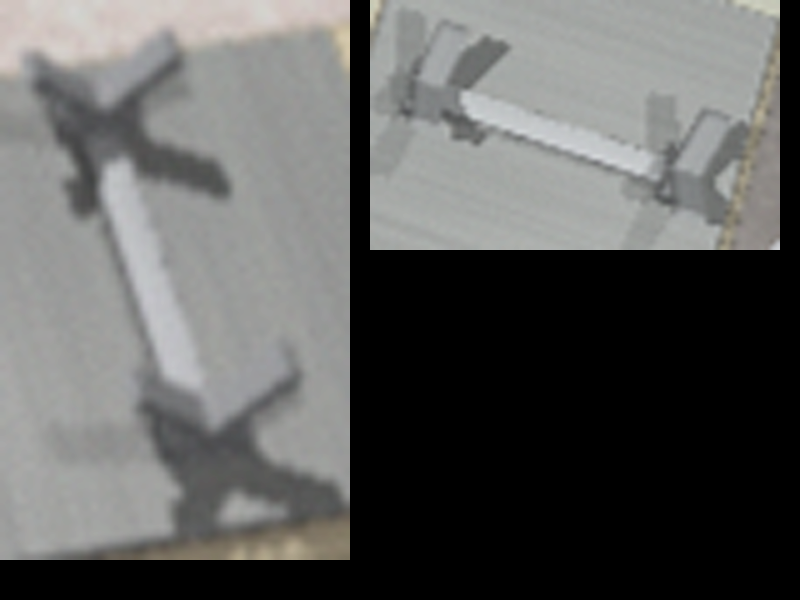

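```bash
python3 - <<'E'
from h import *
np.set_printoptions(precision=4,suppress=True)
C={n:dict(np.load(n+'0.npz')) for n in('side','top')}
f=lambda zx,zy:((zx+.5)/7-.5+350,(zy+.5)/7-.5+252)
g=lambda zx,zy:((zx-370+.5)/5-.5+398,(zy+.5)/5-.5+185)
S=lambda a,b:onz(C['side'],*f((a[0]+b[0])/2,(a[1]+b[1])/2),.096)
P={'nearR':S((297,375),(290,345)),'nearL':S((145,405),(140,372)),'farR':S((182,58),(168,33)),'farL':S((40,80),(33,50))}
T={'farR':onz(C['top'],*g(451,27),.096),'nearR':onz(C['top'],*g(718,115),.096)}
print('side',P,'mean',sum(P.values())/4); print('top',T)
n=(P['nearR']+P['nearL'])/2;F=(P['farR']+P['farL'])/2;d=F-n;print(n,F,'len',np.linalg.norm(d),'ang from y',np.degrees(np.arctan2(-d[0],d[1])))
print('w',np.linalg.norm(P['nearR']-P['nearL']),np.linalg.norm(P['farR']-P['farL']))
d=T['farR']-T['nearR'];m=(T['farR']+T['nearR'])/2;a=np.degrees(np.arctan2(-d[0],d[1]));u=d/np.linalg.norm(d);print(np.linalg.norm(d),a,'ctr',m-.0235*np.array([u[1],-u[0],0]))
# body outline of balance: beige + pan edges, long-axis check
for n,z in(('top',.059),):
    h=cv2.cvtColor(C[n]['frame'],cv2.COLOR_RGB2HSV); m=((h[...,0]>15)&(h[...,0]<40)&(h[...,1]>28)&(h[...,2]>90)).astype(np.uint8); m[:, :360]=0;m[:,500:]=0;m[:140]=0;m[300:]=0
    m=cv2.morphologyEx(m,cv2.MORPH_OPEN,np.ones((3,3)));rr=cv2.minAreaRect(np.argwhere(m>0)[:,::-1].astype(np.float32));B=cv2.boxPoints(rr);W=np.array([onz(C[n],*p,.055) for p in B]);print(B,W,W.mean(0),np.linalg.norm(np.diff(W,axis=0),axis=1))
E
```

```text
side {'nearR': array([ 0.4973, -0.2792,  0.096 ]), 'nearL': array([ 0.4561, -0.2659,  0.096 ]), 'farR': array([ 0.5349, -0.1701,  0.096 ]), 'farL': array([ 0.4943, -0.1552,  0.096 ])} mean [ 0.4956 -0.2176  0.096 ]
top {'farR': array([ 0.536 , -0.1639,  0.096 ]), 'nearR': array([ 0.4979, -0.2749,  0.096 ])}
[ 0.4767 -0.2725  0.096 ] [ 0.5146 -0.1626  0.096 ] len 0.11626233377263992 ang from y -19.031586565578547
w 0.04332507385384156 0.043221435236046
0.1172912145548816 -18.942767393944614 ctr [ 0.4947 -0.2118  0.096 ]
[[357.602  179.2336]
 [404.7222 160.3083]
 [454.6917 284.7222]
 [407.5716 303.6475]] [[ 0.5698 -0.0485  0.055 ]
 [ 0.6144 -0.1572  0.055 ]
 [ 0.3372 -0.2519  0.055 ]
 [ 0.2977 -0.1494  0.055 ]] [ 0.4548 -0.1518  0.055 ] [0.1175 0.293  0.1099]
```

The two views agree on the cradle: saddle spacing 116 mm, centre about (0.495, -0.216), and its y axis at 71° in the world frame.

The tool can't tilt, so my plan is:
1. Grip the cylinder high.
2. Tip it over about its foot on the bench, letting it pivot in the pads.
3. Regrip at mid-body and carry it to the cradle.

First move: go above the cylinder with tool x at 100°.

Call:
move_arm:
  motion:
    - [9.4, -36.3, -12.5, 0, 60]
    - [9.4, -36.3, -12.5, 0, 60]
    - [9.4, -36.3, -12.5, 0, 60]
    - [9.4, -36.3, -12.5, 0, 60]
    - [9.4, -36.3, -12.5, 0, 60]
    - [9.4, -36.3, -12.5, 0, 60]
    - [9.4, -36.3, -12.5, 0, 60]
    - [9.4, -36.3, -12.5, 0, 60]
    - [9.4, -36.3, -12.5, 0, 60]
    - [9.4, -36.3, -12.5, 0, 60]

```text
t: 1.1
tool_pos: [0.5187, 0.3715, 0.2238]
orientation: [-0.0, 0.641, 0.767, -0.0]
wrist_force: [-0.7, 0.6, -0.5]
width: 0.0941
gripper_force: 0.0
```

Call:
move_arm:
  motion:
    - [9.4, 0, 0, 3, 0]
    - [9.4, 0, 0, 6, 0]
    - [9.4, 0, 0, 8.5, 0]
    - [9.4, 0, 0, 9.9, 0]
    - [6, 0, 0, 9.9, 0]
    - [3, 0, 0, 9.9, 0]
    - [3, 0, 0, 9.9, 0]
    - [3, 0, 0, 9.9, 0]
    - [3, 0, 0, 9.9, 0]
    - [3, 0, 0, 9.9, 0]

```text
t: 2.1
tool_pos: [0.519, 0.372, 0.126]
orientation: [0.0, 0.641, 0.768, 0.0]
wrist_force: [-0.5, -0.4, 0.5]
width: 0.0494
gripper_force: 0.0
```

Call:
move_arm:
  motion:
    - [3, 0, 0, 0, 0]
    - [3, 0, 0, 0, 0]
    - [3, 0, 0, 0, 0]
    - [3, 0, 0, 0, 0]
    - [3, 0, 0, 0, 0]
    - [3, 0, 0, 0.1, 0]
    - [3, 0.2, 0, 0.1, 0]
    - [3, 0.6, 0, 0.1, 0]
    - [3, 1, 0, 0.1, 0]
    - [3, 1.5, 0, 0.1, 0]

```text
t: 3.1
tool_pos: [0.5165, 0.3856, 0.1257]
orientation: [0.001, 0.641, 0.768, -0.001]
wrist_force: [-1.9, -5.0, 7.3]
width: 0.0354
gripper_force: 30.0
```

```bash
python3 - <<'E'
from h import *
s=bot.observe();print({k:np.round(s[k],3) for k in('tool_pos','wrist_force','moment','width','gripper_force')})
a=grab('top','top1')['frame'];b=grab('side','side1')['frame']
r=lambda im,x0,x1,y0,y1,k:cv2.resize(im[y0:y1,x0:x1],None,fx=k,fy=k,interpolation=cv2.INTER_CUBIC)
cv2.imwrite('pics/c1.png',np.hstack([r(a,100,200,150,240,4),r(b,220,320,90,180,4)])[:,:,::-1])
E
```

```text
{'tool_pos': array([0.516, 0.386, 0.126]), 'wrist_force': array([-1.867, -4.97 ,  7.347]), 'moment': array([-1.546,  0.52 , -0.028]), 'width': np.float64(0.035), 'gripper_force': np.float64(30.006)}
```

View pics/c1.png

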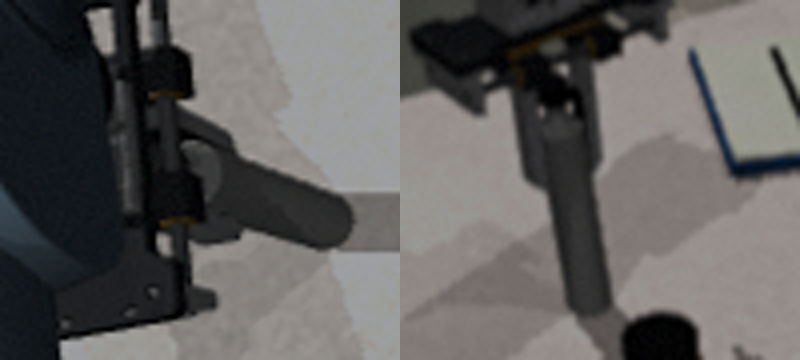

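The close-up shows the foot still at (267,167) in side pixels while the top has moved, so the cylinder is already pivoting in the pads with only small forces. I'll carry on along the arc.

Call:
move_arm:
  motion:
    - [3, 0.9, 0, 0, 0]
    - [3, 1.8, 0, 0.05, 0]
    - [3, 2.9, 0, 0.2, 0]
    - [3, 4, 0, 0.5, 0]
    - [3, 5, 0, 0.8, 0]
    - [3, 6, 0, 1.3, 0]
    - [3, 7, 0, 1.9, 0]
    - [3, 7.9, 0, 2.5, 0]
    - [3, 7.9, 0, 2.5, 0]
    - [3, 7.9, 0, 2.5, 0]

```text
t: 4.2
tool_pos: [0.502, 0.4678, 0.1007]
orientation: [-0.001, 0.64, 0.768, 0.003]
wrist_force: [-0.5, 4.1, 6.1]
width: 0.035
gripper_force: 30.0
```

```bash
python3 - <<'E'
from h import *
s=bot.observe();print({k:np.round(s[k],3) for k in('tool_pos','wrist_force','moment','width','gripper_force')})
a=grab('top','top2')['frame'];b=grab('side','side2')['frame']
r=lambda im,x0,x1,y0,y1,k:cv2.resize(im[y0:y1,x0:x1],None,fx=k,fy=k,interpolation=cv2.INTER_CUBIC)
cv2.imwrite('pics/c2.png',np.hstack([r(a,100,200,150,240,4),r(b,220,320,90,180,4)])[:,:,::-1])
E
```

```text
{'tool_pos': array([0.502, 0.468, 0.101]), 'wrist_force': array([-0.516,  4.117,  6.135]), 'moment': array([0.486, 0.224, 0.037]), 'width': np.float64(0.035), 'gripper_force': np.float64(30.008)}
```

View pics/c2.png

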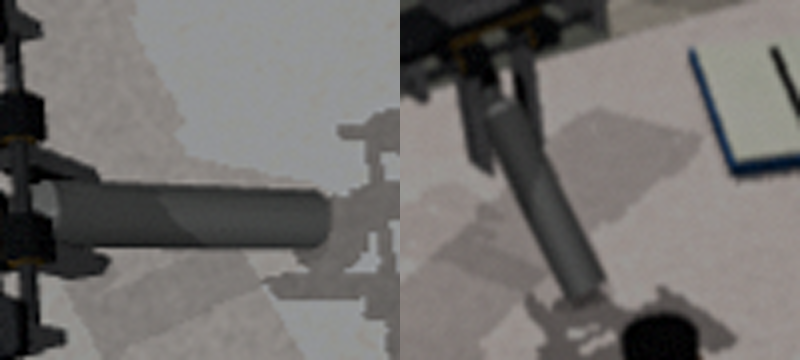

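At 45°, with the foot where it should be in both views and wrist force under 8 N. Continuing to nearly horizontal.

Call:
move_arm:
  motion:
    - [3, 0.9, 0, 0.7, 0]
    - [3, 1.6, 0, 1.5, 0]
    - [3, 2.4, 0, 2.3, 0]
    - [3, 3, 0, 3.2, 0]
    - [3, 3.6, 0, 4.2, 0]
    - [3, 4.1, 0, 5.2, 0]
    - [3, 4.5, 0, 6.2, 0]
    - [3, 4.7, 0, 7.2, 0]
    - [3, 4.9, 0, 7.7, 0]
    - [3, 4.9, 0, 7.7, 0]

```text
t: 5.3
tool_pos: [0.4924, 0.5115, 0.0205]
orientation: [-0.0, 0.641, 0.768, -0.002]
wrist_force: [0.1, -0.4, -0.4]
width: 0.0353
gripper_force: 30.0
```

```bash
python3 - <<'E'
from h import *
s=bot.observe();print({k:np.round(s[k],3) for k in('tool_pos','wrist_force','moment','width','gripper_force')})
a=grab('top','top3')['frame'];b=grab('side','side3')['frame']
r=lambda im,x0,x1,y0,y1,k:cv2.resize(im[y0:y1,x0:x1],None,fx=k,fy=k,interpolation=cv2.INTER_CUBIC)
cv2.imwrite('pics/c3.png',np.hstack([r(a,100,200,150,240,4),r(b,220,320,90,180,4)])[:,:,::-1])
E
```

```text
{'tool_pos': array([0.492, 0.512, 0.021]), 'wrist_force': array([ 0.073, -0.405, -0.38 ]), 'moment': array([-0.308,  0.037, -0.011]), 'width': np.float64(0.035), 'gripper_force': np.float64(29.995)}
```

View pics/c3.png

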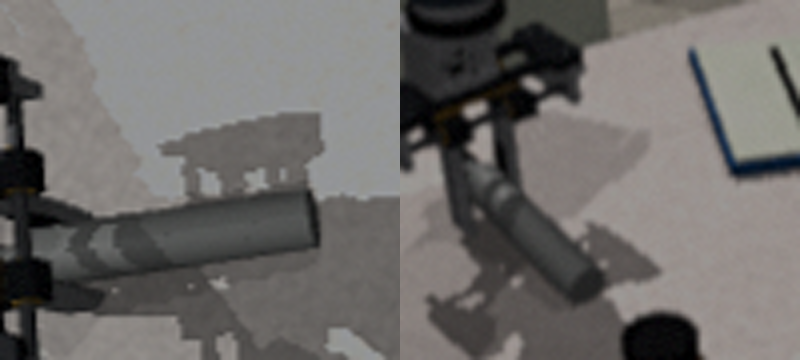

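It is now nearly horizontal with almost no contact force, and the foot end is at top-view pixel (178,204). I'll release it gently within the fingers, slide back to the middle and regrip.

Call:
move_arm:
  motion:
    - [5, 0, 0, 0, 0]
    - [5, 0, 0, 0, 0]
    - [5, 0, 0, -0.1, 0]
    - [5, -1.5, 0, -0.1, 0]
    - [5, -3, 0, -0.1, 0]
    - [5, -4.5, 0, -0.1, 0]
    - [3, -4.5, 0, -0.1, 0]
    - [3, -4.5, 0, -0.1, 0]
    - [3, -4.5, 0, -0.1, 0]
    - [3, -4.5, 0, -0.1, 0]

```text
t: 6.4
tool_pos: [0.5013, 0.4682, 0.0236]
orientation: [0.0, 0.641, 0.768, -0.0]
wrist_force: [-1.1, -3.2, 1.2]
width: 0.035
gripper_force: 30.0
```

Call:
move_arm:
  motion:
    - [3, 0, 0, 0, 0]
    - [3, 0, 0, 0, 0]
    - [3, 0, 0, 0, 0]
    - [3, 0, 0, -1, 0]
    - [3, 0, 0, -3, 0]
    - [3, 0, 0, -6, 0]
    - [3, 0, 0, -10, 0]
    - [3, 0, 0, -14, 0]
    - [3, 0, 0, -18, 0]
    - [3, 0, 0, -18, 0]

```text
t: 7.4
tool_pos: [0.5037, 0.4711, 0.2115]
orientation: [0.001, 0.641, 0.768, 0.007]
wrist_force: [1.5, -0.2, -2.3]
width: 0.0349
gripper_force: 30.0
```

```bash
python3 - <<'E'
from h import *
s=bot.observe();print({k:np.round(s[k],3) for k in('t','tool_pos','orientation','wrist_force','moment','width','gripper_force')})
c=grab('top','top4');d=grab('side','side4');np.savez('top4.npz',**c);np.savez('side4.npz',**d);a=c['frame'];b=d['frame']
print(proj(c,s['tool_pos']),proj(d,s['tool_pos']))
r=lambda im,x0,x1,y0,y1,k:cv2.resize(im[y0:y1,x0:x1],None,fx=k,fy=k,interpolation=cv2.INTER_CUBIC)
cv2.imwrite('pics/c4.png',np.hstack([r(a,80,180,160,250,4),r(b,190,290,50,140,4)])[:,:,::-1])
E
```

```text
{'t': np.float64(7.4), 'tool_pos': array([0.504, 0.471, 0.211]), 'orientation': array([0.001, 0.641, 0.768, 0.007]), 'wrist_force': array([ 1.548, -0.181, -2.296]), 'moment': array([ 0.034, -0.018,  0.063]), 'width': np.float64(0.035), 'gripper_force': np.float64(29.999)}
[ 83.65951598 193.74505142] [240.8547507   91.02341325]
```

View pics/c4.png

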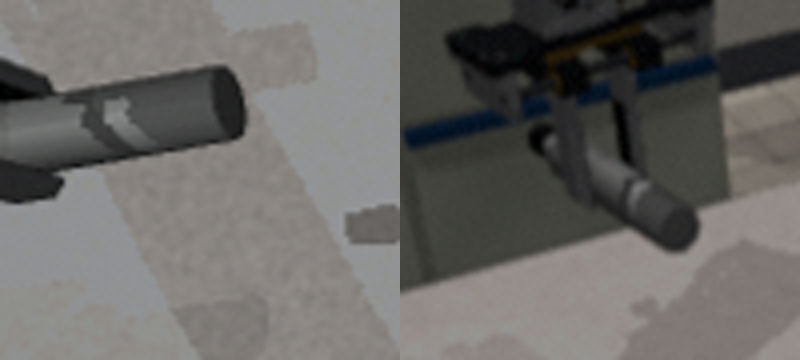

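It is lifted and held horizontal. The foot-face centre is at about (136.6,185.4) in the top view and (260.4,106.6) in the side view; the cap is at (224.6,83.9) in the side view.

```bash
python3 - <<'E'
from h import *
np.set_printoptions(precision=4,suppress=True)
t=dict(np.load('top4.npz'));s=dict(np.load('side4.npz'))
(o1,d1),(o2,d2)=ray(t,136.6,185.4),ray(s,260.4,106.6)
k=np.linalg.lstsq(np.c_[d1,-d2],o2-o1,rcond=None)[0];p,q=o1+k[0]*d1,o2+k[1]*d2
p0=bot.observe()['tool_pos'];F=(p+q)/2;print(F,np.linalg.norm(p-q),p0-F,np.linalg.norm((p0-F)))
ob=bot.observe()['orientation'];th=2*np.arctan2(ob[2],ob[1]);print('tool x ang',np.degrees(th))
# move to above the cradle
x=np.array([np.cos(th),np.sin(th)]);y=np.array([np.cos(th-np.pi/2),np.sin(th-np.pi/2)])
g=np.array([.495,-.216])+.005*np.array([np.sin(np.radians(19)),np.cos(np.radians(19))])
e=g-p0[:2];print(e@x*100,e@y*100,'yaw',np.degrees(th)-71)
E
```

```text
[0.5238 0.3818 0.1971] 0.002092332571901096 [-0.0229  0.087   0.0065] 0.09017810833253355
tool x ang 100.32103373091874
-66.83088340843452 -12.599888385645746 yaw 29.321033730918742
```

Call:
move_arm:
  motion:
    - [3, -1.5, -0.3, 0, 0]
    - [3, -4, -0.8, 0, 0]
    - [3, -7.5, -1.4, 0, 0]
    - [3, -11, -2.1, 0, 0]
    - [3, -15, -2.8, 0, 0]
    - [3, -19, -3.6, 0, 0]
    - [3, -23, -4.3, 0, 0]
    - [3, -27, -5.1, 0, 0]
    - [3, -31, -5.8, 0, 0]
    - [3, -35, -6.6, 0, 0]

```text
t: 8.5
tool_pos: [0.4965, 0.11, 0.2005]
orientation: [-0.002, 0.641, 0.768, -0.002]
wrist_force: [0.2, -0.4, -3.0]
width: 0.0351
gripper_force: 30.0
```

Call:
move_arm:
  motion:
    - [3, -4, -0.8, 0, 3]
    - [3, -8, -1.5, 0, 7]
    - [3, -12, -2.2, 0, 11]
    - [3, -16, -3, 0, 15]
    - [3, -20, -3.8, 0, 19]
    - [3, -24, -4.5, 0, 23]
    - [3, -27.5, -5.2, 0, 26]
    - [3, -30, -5.7, 0, 28]
    - [3, -31.5, -6, 0, 29.3]
    - [3, -31.8, -6, 0, 29.3]

```text
t: 9.5
tool_pos: [0.4953, -0.2121, 0.2015]
orientation: [-0.002, 0.815, 0.58, -0.001]
wrist_force: [-0.3, -0.3, -2.6]
width: 0.035
gripper_force: 30.0
```

```bash
python3 - <<'E'
from h import *
s=bot.observe();print({k:np.round(s[k],3) for k in('t','tool_pos','orientation','wrist_force','width','gripper_force')},np.degrees(2*np.arctan2(s['orientation'][2],s['orientation'][1])))
c=grab('top','top5');d=grab('side','side5');np.savez('top5.npz',**c);np.savez('side5.npz',**d);a=c['frame'];b=d['frame']
print(proj(c,s['tool_pos']),proj(d,s['tool_pos']))
r=lambda im,x0,x1,y0,y1,k:cv2.resize(im[y0:y1,x0:x1],None,fx=k,fy=k,interpolation=cv2.INTER_CUBIC)
cv2.imwrite('pics/c5.png',np.hstack([r(a,380,500,140,260,3.3),r(b,300,420,200,320,3.3)])[:,:,::-1])
E
```

```text
{'t': np.float64(9.5), 'tool_pos': array([ 0.495, -0.212,  0.202]), 'orientation': array([-0.002,  0.815,  0.58 , -0.001]), 'wrist_force': array([-0.304, -0.268, -2.638]), 'width': np.float64(0.035), 'gripper_force': np.float64(29.999)} 70.87455848440743
[455.42810362 199.55377347] [374.46020834 244.20579929]
```

View pics/c5.png

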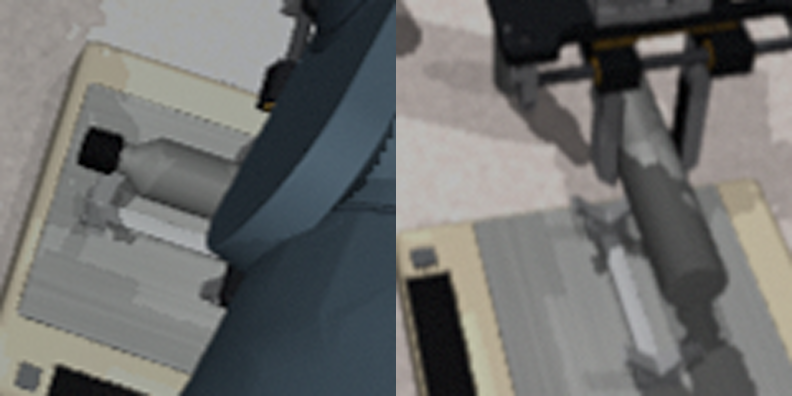

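Over the cradle, the cap centre is at (410,185) in the top view and the foot face at (391,286) in the side view. I'll intersect those rays with the vertical plane through the cylinder axis to find where the body sits in the grip.

```bash
python3 - <<'E'
from h import *
t=dict(np.load('top5.npz'));s=dict(np.load('side5.npz'));b=bot.observe();p=b['tool_pos'];th=2*np.arctan2(b['orientation'][2],b['orientation'][1])
x=np.array([np.cos(th),np.sin(th),0]);n=np.array([-x[1],x[0],0])
def pl(c,u,v):
    o,d=ray(c,u,v);q=o+d*((p-o)@n)/(d@n);return round((q-p)@x*1e3,1),round(q[2]*1e3,1)
print('top cap (plane is oblique?)',pl(t,410,185),'at z .2:',((onz(t,410,185,.205)-p)@x),((onz(t,410,185,.205)-p)@n))
print('foot',[pl(s,391.2+i,286+j) for i in(-1.5,0,1.5) for j in(-1.5,0,1.5)])
for z in (.19,.2): q=onz(s,391.2,286,z);print((q-p)@x,(q-p)@n)
E
```

```text
top cap (plane is oblique?) (np.float64(84.5), np.float64(198.2)) at z .2: 0.08554890074367176 0.0020363138779333494
foot [(np.float64(-93.6), np.float64(198.5)), (np.float64(-94.5), np.float64(195.6)), (np.float64(-95.4), np.float64(192.6)), (np.float64(-99.4), np.float64(206.1)), (np.float64(-100.3), np.float64(203.1)), (np.float64(-101.2), np.float64(200.2)), (np.float64(-105.0), np.float64(213.4)), (np.float64(-105.9), np.float64(210.5)), (np.float64(-106.9), np.float64(207.7))]
-0.09112728814851838 -0.004350842609565585
-0.09809802824371136 -0.0010408233209076548
```

Body middle lies about 16 mm toward the foot from the TCP (estimates 14–20 mm). I'll shift to match and descend to just above the saddles.

Call:
move_arm:
  motion:
    - [3, 0.4, 0, 0, 0]
    - [3, 0.8, 0.1, 0, 0]
    - [3, 1.2, 0.1, 0.5, 0]
    - [3, 1.2, 0.1, 2, 0]
    - [3, 1.2, 0.1, 4, 0]
    - [3, 1.2, 0.1, 5.5, 0]
    - [3, 1.2, 0.1, 7, 0]
    - [3, 1.2, 0.1, 8, 0]
    - [3, 1.2, 0.1, 8.5, 0]
    - [3, 1.2, 0.1, 8.5, 0]

```text
t: 10.6
tool_pos: [0.5013, -0.2003, 0.1177]
orientation: [-0.001, 0.814, 0.581, -0.0]
wrist_force: [-0.3, -0.1, -2.6]
width: 0.0353
gripper_force: 30.0
```

```bash
python3 - <<'E'
from h import *
s=bot.observe();print({k:np.round(s[k],3) for k in('t','tool_pos','wrist_force','moment')})
c=grab('top','top6');d=grab('side','side6');np.savez('top6.npz',**c);np.savez('side6.npz',**d);a=c['frame'];b=d['frame']
r=lambda im,x0,x1,y0,y1,k:np.clip(cv2.resize(im[y0:y1,x0:x1],None,fx=k,fy=k,interpolation=cv2.INTER_CUBIC)*1.3,0,255)
cv2.imwrite('pics/c6.png',np.hstack([r(a,390,480,160,240,4.4),r(b,330,420,240,320,4.4)])[:,:,::-1])
E
```

```text
{'t': np.float64(10.6), 'tool_pos': array([ 0.501, -0.2  ,  0.118]), 'wrist_force': array([-0.299, -0.098, -2.6  ]), 'moment': array([0.035, 0.09 , 0.013])}[ WARN:0@1.828] global loadsave.cpp:1063 imwrite_ Unsupported depth image for selected encoder is fallbacked to CV_8U.
```

View pics/c6.png

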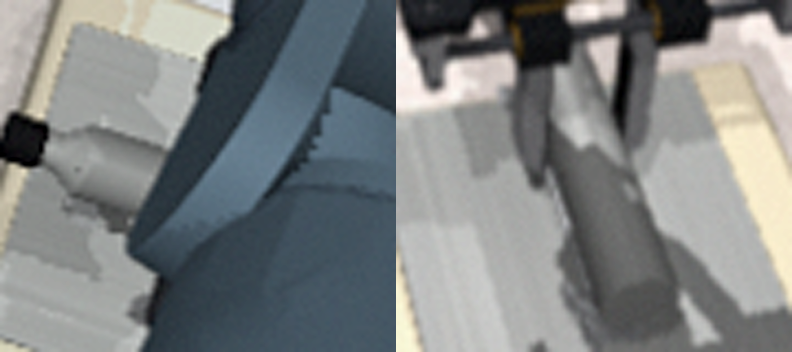

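The view shows the cylinder just over the saddles: foot face at about (385,309) in the side view, cap at (395,191) in the top view. That was my tenth picture, so from here on I only work with numbers.

```bash
python3 - <<'E'
from h import *
np.set_printoptions(precision=4,suppress=True)
t=dict(np.load('top6.npz'));s=dict(np.load('side6.npz'))
ctr=np.array([.495,-.216,0]);a=np.radians(71);x=np.array([np.cos(a),np.sin(a),0]);n=np.array([x[1],-x[0],0])
for nm,c,u,zs in(('cap',t,(395.3,191.),(.11,.118)),('foot',s,(385,308.9),(.105,.113,.118))):
    for z in zs: q=onz(c,*u,z)-ctr;print(nm,z,'along',q@x*1e3,'across',q@n*1e3)
g=t['frame'].max(2)[180:202,380:402];m=(g<45).astype(np.uint8);k,l,st,ce=cv2.connectedComponentsWithStats(m);i=1+np.argmax(st[1:,4]);print(st[i],ce[i]+[380,180])
P=cv2.minAreaRect(np.argwhere(l==i)[:,::-1].astype(np.float32));print(P)
E
```

```text
cap 0.11 along 101.06763088050782 across 3.064947980102213
cap 0.118 along 102.08306170439117 across 0.9118746676603524
foot 0.105 along -74.99122749066562 across 3.849459322568686
foot 0.113 along -80.00219797523502 across 1.5285044927987756
foot 0.118 along -83.13405452809094 across 0.07790772419256199
[  9   6  12  12 102] [394.7059 191.7059]
((14.75, 11.75), (9.486830711364746, 10.435516357421875), 18.43494987487793)
```

Foot at about -77 mm and cap at about +101 mm along the cradle: centred to within a few millimetres. Lowering slowly.

Call:
move_arm:
  motion:
    - [3, 0, 0, 0.2, 0]
    - [3, 0, 0, 0.4, 0]
    - [3, 0, 0, 0.5, 0]
    - [3, 0, 0, 0.6, 0]
    - [3, 0, 0, 0.7, 0]
    - [3, 0, 0, 0.8, 0]
    - [3, 0, 0, 0.9, 0]
    - [3, 0, 0, 0.9, 0]
    - [3, 0, 0, 0.9, 0]
    - [3, 0, 0, 0.9, 0]

```text
t: 11.7
tool_pos: [0.5016, -0.2004, 0.1095]
orientation: [0.0, 0.814, 0.581, 0.0]
wrist_force: [0.9, 0.6, -2.6]
width: 0.035
gripper_force: 30.0
```

Call:
move_arm:
  motion:
    - [3, 0, 0, 0.1, 0]
    - [3, 0, 0, 0.1, 0]
    - [3, 0, 0, 0.2, 0]
    - [3, 0, 0, 0.2, 0]
    - [3, 0, 0, 0.3, 0]
    - [3, 0, 0, 0.3, 0]
    - [3, 0, 0, 0.4, 0]
    - [3, 0, 0, 0.4, 0]
    - [3, 0, 0, 0.4, 0]
    - [3, 0, 0, 0.4, 0]

```text
t: 12.7
tool_pos: [0.5016, -0.2004, 0.1068]
orientation: [-0.0, 0.814, 0.581, -0.0]
wrist_force: [-5.2, 3.7, 7.6]
width: 0.0353
gripper_force: 30.0
```

Contact: 10 N upward plus about 6 N sideways toward -tool y, so one flank is touching. I'll shift 3 mm that way and keep lowering.

Call:
move_arm:
  motion:
    - [3, 0, 0, -0.1, 0]
    - [3, 0, -0.1, -0.1, 0]
    - [3, 0, -0.2, -0.1, 0]
    - [3, 0, -0.3, -0.1, 0]
    - [3, 0, -0.3, 0, 0]
    - [3, 0, -0.3, 0.1, 0]
    - [3, 0, -0.3, 0.1, 0]
    - [3, 0, -0.3, 0.1, 0]
    - [3, 0, -0.3, 0.1, 0]
    - [3, 0, -0.3, 0.1, 0]

```text
t: 13.7
tool_pos: [0.4998, -0.2, 0.1057]
orientation: [0.001, 0.814, 0.581, 0.001]
wrist_force: [2.4, -0.4, 5.3]
width: 0.0349
gripper_force: 30.0
```

Call:
move_arm:
  motion:
    - [3, 0, 0.1, 0, 0]
    - [3, 0, 0.1, 0, 0]
    - [3, 0, 0.1, 0.1, 0]
    - [3, 0, 0.1, 0.1, 0]
    - [3, 0, 0.1, 0.2, 0]
    - [3, 0, 0.1, 0.2, 0]
    - [3, 0, 0.1, 0.2, 0]
    - [3, 0, 0.1, 0.2, 0]
    - [3, 0, 0.1, 0.2, 0]
    - [3, 0, 0.1, 0.2, 0]

```text
t: 14.7
tool_pos: [0.5002, -0.2001, 0.1053]
orientation: [0.0, 0.814, 0.581, -0.0]
wrist_force: [-6.7, 4.3, 19.5]
width: 0.0348
gripper_force: 30.0
```

```bash
python3 - <<'E'
from h import *
s=bot.observe();print({k:np.round(s[k],4) for k in('t','tool_pos','wrist_force','moment','width')})
E
```

```text
{'t': np.float64(14.7), 'tool_pos': array([ 0.5002, -0.2001,  0.1053]), 'wrist_force': array([-6.7365,  4.33  , 19.4875]), 'moment': array([ 0.7146,  1.1555, -0.2442]), 'width': np.float64(0.0348)}
```

Seated: Fz is about 20 N and z has stopped moving, with TCP 5 mm above the axis as it was in the regrip. I'll relieve the press slightly, then open and pause.

Call:
move_arm:
  motion:
    - [3, 0, -0.1, -0.1, 0]
    - [3, 0, -0.1, -0.1, 0]
    - [3, 0, -0.1, -0.1, 0]
    - [4.2, 0, -0.1, -0.1, 0]
    - [4.5, 0, -0.1, -0.1, 0]
    - [5, 0, -0.1, -0.1, 0]
    - [6, 0, -0.1, -0.1, 0]
    - [6.5, 0, -0.1, -0.1, 0]
    - [6.5, 0, -0.1, -0.1, 0]
    - [6.5, 0, -0.1, -0.1, 0]

```text
t: 15.7
tool_pos: [0.4987, -0.1994, 0.1034]
orientation: [-0.0, 0.814, 0.581, -0.0]
wrist_force: [0.1, 0.7, 0.5]
width: 0.065
gripper_force: 0.0
```

Call:
move_arm:
  motion:
    - [6.5, 0, 0, 0, 0]
    - [6.5, 0, 0, -1, 0]
    - [6.5, 0, 0, -2.5, 0]
    - [6.5, 0, 0, -5, 0]
    - [6.5, 0, 0, -8, 0]
    - [6.5, 0, 0, -11, 0]
    - [6.5, 0, 0, -14, 0]
    - [6.5, -4, 0, -17, 0]
    - [6.5, -8, 0, -18, 0]
    - [6.5, -12, 0, -18, 0]

```text
t: 16.7
tool_pos: [0.4602, -0.3148, 0.2883]
orientation: [0.004, 0.814, 0.581, 0.001]
wrist_force: [1.4, -0.0, 0.1]
width: 0.065
gripper_force: 0.0
```

Call:
move_arm:
  motion:
    - [6.5, 4, 0, -2, 0]
    - [6.5, 8, 0, -4, 0]
    - [6.5, 12, 0, -6, 0]
    - [6.5, 16, 0, -6, 0]
    - [6.5, 20, 0, -6, 0]
    - [6.5, 24, 0, -6, 0]
    - [6.5, 28, 0, -6, 0]
    - [6.5, 32, 0, -6, 0]
    - [6.5, 36, 0, -6, 0]
    - [6.5, 36, 0, -6, 0]

```text
t: 17.7
tool_pos: [0.5773, 0.0313, 0.3451]
orientation: [0.0, 0.813, 0.583, 0.001]
wrist_force: [0.3, -0.8, 0.1]
width: 0.0649
gripper_force: 0.0
```

Arm is clear. Numeric check of the placement and the bystanders:

```bash
python3 - <<'E'
from h import *
np.set_printoptions(precision=4,suppress=True)
C={n:grab(n,n+'7') for n in('side','top')}
ctr=np.array([.495,-.216,.1]);a=np.radians(71);x=np.array([np.cos(a),np.sin(a),0]);n=np.array([x[1],-x[0],0])
cap=ctr+.101*x;e={k:proj(C[k],cap) for k in C};print('expected',e)
def blobs(k,c,r,th=45):
    u,v=np.round(c).astype(int);g=C[k]['frame'].max(2)[v-r:v+r,u-r:u+r]
    _,l,s,ce=cv2.connectedComponentsWithStats((g<th).astype(np.uint8));return [(s[i].tolist(),(ce[i]+[u-r,v-r]).round(1).tolist()) for i in range(1,len(s)) if s[i,4]>25]
for k in C: print(k,blobs(k,e[k],16))
print('long cyl was here:',blobs('side',(261,116),9),'jar side',blobs('side',(286,175),16),'short',blobs('side',(336,195),10))
# long axis of grey body in the side view at known points
d=cv2.absdiff(C['side']['frame'],np.load('side0.npz')['frame']).max(2)[245:325,340:420]
m=(d>25).astype(np.uint8);_,l,s,ce=cv2.connectedComponentsWithStats(m);i=1+np.argmax(s[1:,4]);print('diff',s[i],ce[i]+[340,245]);print('exp foot',proj(C['side'],ctr-.075*x),proj(C['side'],ctr+.075*x))
cv2.imwrite('d.png',d)
E
```

```text
expected {'side': array([358.954 , 243.1908]), 'top': array([393.9737, 193.3217])}
side [([11, 11, 11, 11, 70], [358.3, 242.0])]
top [([11, 11, 11, 12, 95], [393.5, 193.2])]
long cyl was here: [] jar side [([6, 10, 20, 22, 374], [285.2, 179.8])] short [([7, 5, 8, 12, 85], [336.3, 195.2])]
diff [  14    0   66   79 1625] [392.4068 292.272 ]
exp foot [382.801  310.7584] [362.0493 251.9609]
```

The cap is within about 1 px of the seated position in both views, so the cylinder is level and centred. The short cylinder's cap is at its original pixel and the jar still shows in its place. Handing in.

```bash
python3 -c "
from station import ticket
print(ticket.job_done())"
```

```text
the job is handed in; nothing more can be done
None
```

The long cylinder lies in the cradle on both saddles, cap toward +y, centred to within a few millimetres; the arm let go and backed clear, the short cylinder and jar were left standing, and I handed the job in at about 18 s (no verdict was returned).

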